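# Nest the upturned pot lids

## Task

The three pot lids lie upside down on their knobs. Nest them for the cupboard: the middle-sized lid cupped inside the largest and the smallest cupped inside the middle-sized one, all still upside down and level, each knob flat on the floor of the lid below and the largest on the worktop. Set the lids down rather than dropping them, and leave the garlic, kitchen timer, gourd and ramekin where they are.

Things in the scene. Friction and masses are not known exactly. Their poses are not given: they have to be found in the camera images.
- lid_large: the largest pot lid: steel dome, 220 mm across, 64 mm high, about 300 g, loose. Upside down, open side up like a bowl, it stands on its flat black knob (88 mm across, 14 mm high). Origin: centre of the knob's flat face (lowest point); z: the lid's axis, up out of the open side. Wall 4 mm. Inner floor flat to 48 mm radius, at z = 19 mm
- lid_large_rim (a point): centre of the largest lid's mouth, level with the top of its rim, 64 mm above the lid's origin. The rim is a thick grey band, 9 mm thick, 16 mm high, upright on both faces, outer radius 110 mm, inner 101 mm; it can be pinched from above, one finger inside and one outside. With the middle lid home (its origin 19 mm above the largest's) that one's rim stands 21 mm above this one
- lid_middle: the middle-sized pot lid: steel dome, 164 mm across, 66 mm high, about 160 g, loose. Upside down, open side up like a bowl, it stands on its flat black knob (76 mm across, 14 mm high). Origin: centre of the knob's flat face (lowest point); z: the lid's axis, up out of the open side. Wall 4 mm. Inner floor flat to 36 mm radius, at z = 19 mm
- lid_middle_rim (a point): centre of the middle lid's mouth, level with the top of its rim, 66 mm above the lid's origin. The rim is a thick grey band, 9 mm thick, 16 mm high, upright on both faces, outer radius 82 mm, inner 73 mm; it can be pinched from above, one finger inside and one outside. With the smallest lid home (its origin 19 mm above the middle one's) that one's rim stands 19 mm above this one
- lid_small: the smallest pot lid: steel dome, 114 mm across, 66 mm high, about 90 g, loose. Upside down, open side up like a bowl, it stands on its flat black knob (54 mm across, 14 mm high). Origin: centre of the knob's flat face (lowest point); z: the lid's axis, up out of the open side. Wall 4 mm. Inner floor flat to 24 mm radius, at z = 19 mm
- lid_small_rim (a point): centre of the smallest lid's mouth, level with the top of its rim, 66 mm above the lid's origin. The rim is a thick grey band, 9 mm thick, 16 mm high, upright on both faces, outer radius 57 mm, inner 48 mm; it can be pinched from above, one finger inside and one outside.
- garlic: a garlic bulb, 53 mm, origin under it; a bystander
- timer: a round kitchen timer, 66 mm across, 49 mm high, origin under it; a bystander
- gourd: a small dark green gourd, 60 mm across, 49 mm high, origin under it; a bystander
- ramekin: a small white ramekin, 69 mm across, 42 mm high, origin under it; a bystander
Not all that is in view belongs to the job. Leave any pink look-alike of the lid_large alone. Leave any orange look-alike of the lid_middle alone.

How it is judged:
At the end, for the whole second after the job is handed in: All three lids upside down within 0.1 rad of level and at rest (under 0.02 m/s); the largest on the worktop (origin below 8 mm); the middle lid's origin 14 to 24 mm above the largest's along its axis and within 18 mm of it sideways; the small lid's origin likewise over the middle lid's (z of lid_middle in the frame of lid_large between 0.014 and 0.024 m and horizontal distance between lid_middle and lid_large below 0.018 m and angle between each of lid_middle, lid_small, lid_large's own z axis and vertical below 0.1 rad and linear speed of each of lid_middle, lid_small, lid_large below 0.02 m/s and z of lid_small in the frame of lid_middle between 0.014 and 0.024 m and horizontal distance between lid_small and lid_middle below 0.018 m and height (world z) of lid_large below 0.008 m); the robot touches nothing.
It fails at once if a lid is dropped (falls unheld faster than 0.7 m/s, a fall of some 25 mm) ((linear speed of lid_large above 0.7 m/s and contact force between the fingers and lid_large below 0.3 N) or (linear speed of lid_middle above 0.7 m/s and contact force between the fingers and lid_middle below 0.3 N) or (linear speed of lid_small above 0.7 m/s and contact force between the fingers and lid_small below 0.3 N)).
It fails at once if the garlic, kitchen timer, gourd or ramekin is moved by more than 40 mm (distance of any of garlic, timer, gourd, ramekin from where it was at the start of the episode above 0.04 m).
It also fails if it takes over 61 s, if anything falls off the work surface, if the arm or the gripper's body presses on something with over 40 N, if the wrist force passes 120 N, or if a joint passes its speed limit or range.

## Robot

A 7-joint arm with a two-finger parallel gripper is mounted at the origin on a cart in front of the work surface, level with it; the furniture and walls round the work are solid. World frame = base frame: x ahead of the robot, y to its left, z up, the work surface at z = 0. Lengths are in m, angles in rad, forces in N, time in s.
With the tool pointing down it reaches from about 0.425 to 0.95 m from the base axis. Payload 4.7 kg.
Tool frame: the origin (TCP) lies at the very end of the fingers, on their centre line; the grasp point (between the pads) lies 19 mm behind it; z points along the fingers, y is the line along which they close (so a half turn about z gives the same grasp; the last joint's range is limited). The gripper opens to 87 mm and grips with 3 to 60 N. Pads are 19 mm wide; open, the fingers measure 117 mm over their backs; the gripper's body (75 mm by 190 mm) begins 51 mm behind the grasp point.
Start: joints at [-1.189, 0.469, -0.049, 1.532, 0.024, 1.141, -0.082], TCP at [0.27, 0.619, 0.223] pointing down, gripper open.
Joint ranges: [-2.59, 2.59], [-0.33, 1.99], [-1.39, 1.29], [0.1, 2.45], [-1.04, 4.18], [0.21, 1.99], [-2.66, 2.66]. Speed limits (rad/s): [2.57, 2.57, 3.14, 3.14, 3.14, 3.14, 3.14].

## Interface

Orientations are given as a 3x3 rotation matrix whose columns are the frame's x, y, z axes.
In Python, from plant import get_state, imaging, workorder gives the robot as it stands.
- The arm moves only by the shell command python3 -m crank 'ROWS' [FORCE]. ROWS is JSON, a list of rows, each a list of 3 entries, a list of its own where there are three numbers: the shift along the tool's x, y, z normalised to -1 to 1, where 1 is 0.4 m, then the turn, a rotation vector about the tool's x, y, z normalised to -1 to 1, where 1 is 30 degrees, then the opening, from 0 (shut) to 1 (fully open). A call has 1 to 10 rows; each row is the pose to reach, as a shift and turn from the pose commanded when the call began, along the tool's axes at that moment; what a row does not reach only later rows make up. A row lasts 1/12 s, in which the tool goes at most 41.7 mm and 7.16 degrees, less where a joint would pass 70% of its speed; a pose out of reach is approached as far as the arm can. A call with a number of a shift or a turn outside -1 to 1 is refused whole. A call with a gripper value outside its range is refused whole. The fingers move at their own pace and stop on an object; FORCE is the grip in N (left out, the last holds). Time passes only in rows, so rows that repeat a pose let the fingers close. It gives the time, the measured TCP pose, the force, the opening and the grip force at its end, in the units of the state.
- get_state(): the state, without advancing time (a new reading comes with each control period).
- imaging.read_camera(name): name is "scene" or "top" or "wrist"; returns (picture, depth): 400x640x3 uint8, red, green, blue; 400x640 float32, m along the optical axis (not along the pixel's ray), 0 where there is no reading.
- imaging.camera_info(name): a dict with "fx", "fy", "cx", "cy" (pixels), "k1" (the pictures are not rectified: a ray, as slopes to the right and down, at radius r is drawn at 1 + k1 r^2 times it, then the intrinsics apply), "eye" and "rotation" of the camera in the world; the wrist camera has in their place "T_tool_cam" (4x4, takes a point from camera to tool coordinates, whose origin is the TCP and whose axes are the flange's). Camera axes: x right, y down, z forward; pixel columns grow to the right and rows downward; lengths in m; the calibration is good to about 2 mm. A picture is of the moment at which its call begins: read the wrist's pose just before it. camera_info takes no time and is no camera call.
- workorder.close_job(): hands the job in; it is judged then, once.
The state is a dict: "clock": time; "joints": joint angles; "dq": joint speeds; "joint_efforts": joint torques, N m; "tcp_pos": TCP position; "ee_rot": TCP orientation; "force": force on the tool from outside, world axes, zero at the start; "torque": the same for the moment, N m; "finger_gap": finger opening in m; "finger_force": force on a finger pad.
Only numpy, scipy, OpenCV 4.12 (cv2) and the standard library are available. Lean on these libraries where they do the work, as an engineer would, in place of code of your own. Each camera call takes 0.05 s, during which the arm holds its last target. There are 200 camera calls.

## Working session

There is one attempt and no reset: what is moved stays moved. The work goes in short steps, Python scripts to look and compute and a shell command to move; the robot and the scene stay as the last step left them, time stands still between calls to the robot, and variables do not carry over. Pictures are saved under pics/ and viewed, at most 10 in all, crops included, and the job is handed in when it is done.

```bash
ls; mkdir -p pics
python3 - <<'E'
from plant import get_state, imaging, workorder
import cv2, numpy as np
s=get_state(); print({k:np.round(v,3).tolist() for k,v in s.items()})
for n in ("scene","top","wrist"):
    print(n,imaging.camera_info(n))
for n in ("scene","top"):
    p,d=imaging.read_camera(n); np.savez(f"{n}0.npz",p=p,d=d); cv2.imwrite(f"pics/{n}0.png",p[...,::-1])
E
```

```text
pics
{'clock': 0.0, 'joints': [-1.189, 0.469, -0.049, 1.534, 0.024, 1.141, -0.082], 'dq': [-0.001, -0.001, 0.001, 0.0, -0.001, 0.0, 0.001], 'joint_efforts': [-0.0, -50.796, -0.081, -23.616, -0.061, 0.038, 0.0], 'tcp_pos': [0.269, 0.618, 0.221], 'ee_rot': [[-0.917, 0.399, -0.001], [0.399, 0.917, -0.002], [-0.0, -0.002, -1.0]], 'force': [0.222, 0.407, -0.655], 'torque': [-0.035, 0.022, 0.004], 'finger_force': 0.0, 'finger_gap': 0.087}
scene {'fx': 472.87078347614465, 'fy': 472.87078347614465, 'cx': 311.54406306467405, 'cy': 201.35958920685857, 'k1': -0.13509156206507122, 'eye': array([-0.66143272,  0.51425568,  1.08168778]), 'rotation': array([[-0.46952238, -0.55220237,  0.68892763],
       [-0.88291035,  0.29740292, -0.36334668],
       [-0.00424819, -0.77886074, -0.62718252]])}
top {'fx': 423.0847206907347, 'fy': 423.0847206907347, 'cx': 318.5932327768168, 'cy': 197.96623794742987, 'k1': -0.10857476728388589, 'eye': array([ 0.20743448, -0.07470011,  1.39075694]), 'rotation': array([[ 0.02565888, -0.98409947,  0.17575512],
       [-0.99966902, -0.02493174,  0.00634449],
       [-0.00186173, -0.17585974, -0.98441347]])}
wrist {'fx': 298.7685101859115, 'fy': 298.7685101859115, 'cx': 313.1549684807664, 'cy': 198.69327208129369, 'k1': -0.04788922411115136, 'T_tool_cam': array([[-6.98042304e-04, -9.68624289e-01, -2.48528668e-01,
         6.76457812e-02],
       [ 9.99999149e-01, -4.02320348e-04, -1.24067960e-03,
        -2.71740686e-04],
       [ 1.10176426e-03, -2.48529323e-01,  9.68623746e-01,
        -1.61453101e-01],
       [ 0.00000000e+00,  0.00000000e+00,  0.00000000e+00,
         1.00000000e+00]])}
```

View pics/top0.png

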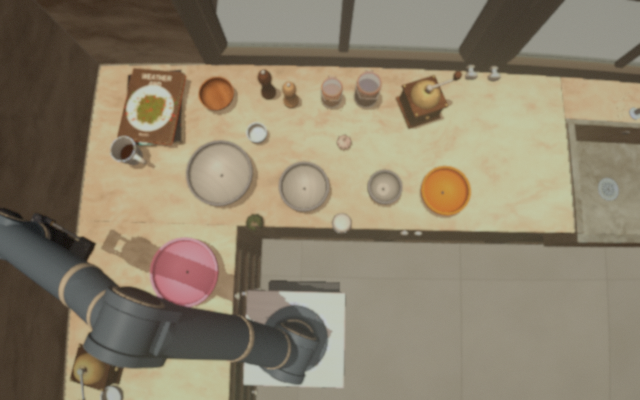

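View pics/scene0.png

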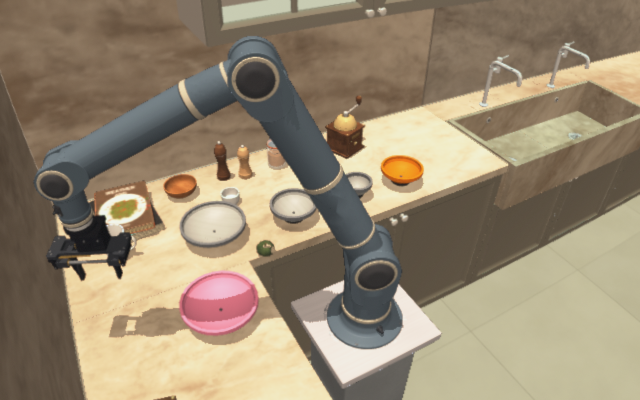

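Top view: the steel lids are large at (220,174), middle at (304,187) and small at (384,188). The look-alikes are pink (185,272) and orange (445,190), and the three steel-grey ones fit the description. Bystanders are the ramekin (257,133), garlic (344,142), timer (342,223) and gourd (255,222). Next I measure the lids and take one confirming crop.

```bash
cat > h.py <<'E'
import numpy as np, cv2
from scipy.optimize import least_squares
from plant import get_state, imaging
def world(name,d,s=None):
    c=imaging.camera_info(name); K=np.array([[c['fx'],0,c['cx']],[0,c['fy'],c['cy']],[0,0,1]])
    v,u=np.mgrid[:d.shape[0],:d.shape[1]]
    r=cv2.undistortPoints(np.stack([u,v],-1).reshape(-1,1,2).astype(float),K,np.array([c['k1'],0,0,0.])).reshape(*d.shape,2)
    P=np.dstack([r,np.ones(d.shape)])*d[...,None]
    if name=='wrist':
        T=c['T_tool_cam']; P=P@T[:3,:3].T+T[:3,3]; W=P@np.array(s['ee_rot']).T+np.array(s['tcp_pos'])
    else: W=P@c['rotation'].T+c['eye']
    W[d==0]=np.nan
    return W
def rim(W,c,R,zr,band=.006,tol=.012):
    """circle fit to points near height zr and radius R-ish around c"""
    r=np.hypot(W[...,0]-c[0],W[...,1]-c[1])
    m=(abs(W[...,2]-zr)<band)&(abs(r-R+.0045)<tol)
    p=W[m]
    f=least_squares(lambda q:np.hypot(p[:,0]-q[0],p[:,1]-q[1])-q[2],[c[0],c[1],R],loss='soft_l1',f_scale=.002).x
    return f,np.median(p[:,2]),len(p)
L={'large':(.110,.064),'middle':(.082,.066),'small':(.057,.066)}
E
python3 - <<'E'
from h import *
z=np.load('top0.npz'); W=world('top',z['d'])
for n,px in dict(large=(220,174),middle=(304,187),small=(384,188)).items():
    R,zr=L[n]; w=W[px[1],px[0]]; c=w[:2]
    for i in range(4):
        f,zz,k=rim(W,c,R,zr,.008,.03 if i<2 else .012); c=f[:2]
    print(n,w.round(3),'rim',f.round(4),zz.round(4),k,'dist',np.hypot(*c).round(3))
for n,px in dict(ramekin=(257,133),garlic=(344,142),timer=(342,223),gourd=(255,222),pink=(185,272),orange=(445,190),mug=(123,150),bowl=(216,94)).items(): print(n,W[px[1],px[0]].round(3))
print('table',W[205,410].round(3),W[150,290].round(3))
p=z['p'][110:260,140:480]; cv2.imwrite('pics/crop.png',cv2.resize(p,None,fx=2.3,fy=2.3,interpolation=cv2.INTER_CUBIC)[...,::-1])
E
```

```text
large [0.526 0.267 0.018] rim [0.5214 0.2611 0.1041] 0.0639 622 dist 0.583
middle [ 0.488 -0.017  0.02 ] rim [ 0.4837 -0.0164  0.0769] 0.066 423 dist 0.484
small [ 0.492 -0.282  0.018] rim [ 0.4874 -0.2768  0.0517] 0.0656 308 dist 0.561
ramekin [0.676 0.152 0.005]
garlic [ 0.639 -0.145  0.044]
timer [ 0.367 -0.143  0.052]
gourd [0.369 0.142 0.007]
pink [0.198 0.361 0.019]
orange [ 0.49  -0.486  0.02 ]
mug [0.598 0.605 0.037]
bowl [0.816 0.304 0.011]
table [ 0.44  -0.372 -0.   ] [0.619 0.036 0.001]
```

View pics/crop.png

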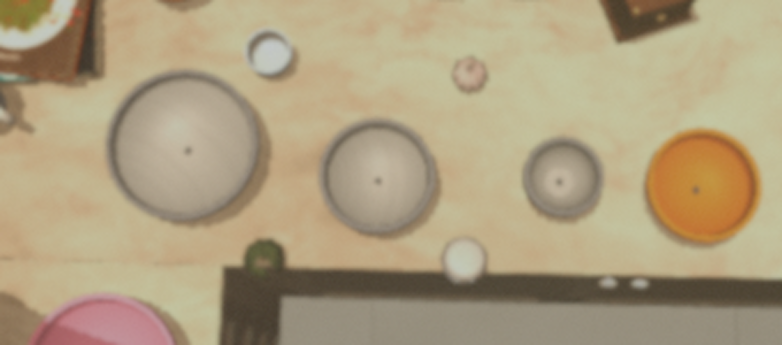

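The crop confirms the three steel-grey lids (crop px large 187,147; middle 378,178; small 562,178). The pink and orange ones are the look-alikes. I'll pinch the far rim with the closing line along the base radius.

```bash
cat >> h.py <<'E'
from scipy.spatial.transform import Rotation as Ro
def plan(r,az,z):
    """tool down at base radius r, azimuth az (deg), height z, y outward: print shift (1=.4m) and turn (1=30deg)"""
    s=get_state(); R=np.array(s['ee_rot']); a=np.radians(az); c,n=np.cos(a),np.sin(a)
    G=np.array([[-n,c,0],[c,n,0],[0,0,-1.]])
    sh=R.T@(np.array([r*c,r*n,z])-s['tcp_pos'])/.4; t=np.degrees(Ro.from_matrix(R.T@G).as_rotvec())/30
    print('t',round(s['clock'],2),'tcp',np.round(s['tcp_pos'],4),'SHIFT',sh.round(4),'TURN',t.round(4),'F',np.round(s['force'],1),'gap',round(s['finger_gap'],4),'ff',round(s['finger_force'],1))
E
python3 -c "
from h import *
plan(.561,-1.94,.16)"
```

```text
t 0.1 tcp [0.2693 0.6184 0.2216] SHIFT [-1.3041 -1.1697  0.1561] TURN [-2.9000e-03  2.1000e-03  2.2802e+00] F [-0.2  0.3  0.1] gap 0.0872 ff 0.0
```

```bash
python3 -m crank '[[[-0.7,-0.63,0],[0,0,1],0.5],[[-0.7,-0.63,0],[0,0,1],0.5],[[-0.7,-0.63,0],[0,0,1],0.5],[[-0.7,-0.63,0],[0,0,1],0.5],[[-0.7,-0.63,0],[0,0,1],0.5],[[-0.7,-0.63,0],[0,0,1],0.5],[[-0.7,-0.63,0],[0,0,1],0.5],[[-0.7,-0.63,0],[0,0,1],0.5],[[-0.7,-0.63,0],[0,0,1],0.5]]' 50; python3 -c "
from h import *
plan(.561,-1.94,.16)"
```

```text
clock: 0.85
tcp_pos: [0.4251, 0.2755, 0.2224]
ee_rot: [[-0.595, 0.804, -0.0], [0.804, 0.595, 0.0], [0.0, -0.0, -1.0]]
force: [1.7, 0.1, -0.1]
finger_gap: 0.0444
finger_force: 0.0
t 0.85 tcp [0.4251 0.2755 0.2224] SHIFT [-0.7935 -0.165   0.1559] TURN [-6.0000e-04 -2.0000e-04  1.2806e+00] F [ 1.7  0.1 -0.1] gap 0.0444 ff 0.0
```

```bash
python3 -m crank '[[[-0.78,-0.16,0.08],[0,0,1],0.5],[[-0.78,-0.16,0.08],[0,0,1],0.5],[[-0.78,-0.16,0.08],[0,0,1],0.5],[[-0.78,-0.16,0.08],[0,0,1],0.5],[[-0.78,-0.16,0.08],[0,0,1],0.5],[[-0.78,-0.16,0.08],[0,0,1],0.5],[[-0.78,-0.16,0.08],[0,0,1],0.5],[[-0.78,-0.16,0.08],[0,0,1],0.5],[[-0.78,-0.16,0.08],[0,0,1],0.5],[[-0.78,-0.16,0.08],[0,0,1],0.5]]'; python3 -c "
from h import *
plan(.561,-1.94,.14)"
```

```text
clock: 1.68
tcp_pos: [0.5587, -0.0134, 0.1899]
ee_rot: [[-0.108, 0.994, -0.001], [0.994, 0.108, -0.001], [-0.0, -0.001, -1.0]]
force: [-0.4, 0.9, -0.9]
finger_gap: 0.0435
finger_force: 0.0
t 1.68 tcp [ 0.5587 -0.0134  0.1899] SHIFT [-0.0144  0.0036  0.1248] TURN [-0.0025  0.0011  0.2722] F [-0.4  0.9 -0.9] gap 0.0435 ff 0.0
```

```bash
python3 -m crank '[[[-0.014,0.004,0.12],[0,0,0.272],0.5],[[-0.014,0.004,0.12],[0,0,0.272],0.5],[[-0.014,0.004,0.12],[0,0,0.272],0.5],[[-0.014,0.004,0.12],[0,0,0.272],0.5]]'
cat >> h.py <<'E'
def look(n,c,zr=None,cam='wrist',tol=.012,save=None):
    s=get_state(); p,d=imaging.read_camera(cam); W=world(cam,d,s); R,z0=L[n]; zr=zr or z0
    f,zz,k=rim(W,c,R,zr,.008,tol)
    print(n,cam,'centre',f[:2].round(4),'R',f[2].round(4),'z',zz.round(4),k,'polar',np.hypot(*f[:2]).round(4),np.degrees(np.arctan2(f[1],f[0])).round(2))
    if save: cv2.imwrite(f'pics/{save}.png',p[...,::-1])
    return W
E
python3 -c "
from h import *
look('middle',(.4837,-.0164),save='w1')
plan(.561,-1.94,.051)"
```

```text
clock: 2.02
tcp_pos: [0.5606, -0.0153, 0.1426]
ee_rot: [[0.026, 1.0, -0.001], [1.0, -0.026, 0.0], [0.0, -0.001, -1.0]]
force: [0.1, 1.2, 0.6]
finger_gap: 0.0436
finger_force: 0.0
middle wrist centre [ 0.4862 -0.0169] R 0.0766 z 0.0651 4410 polar 0.4865 -1.99
t 2.07 tcp [ 0.5615 -0.0156  0.1435] SHIFT [-0.0088 -0.002   0.2312] TURN [ 0.0017 -0.0013  0.0146] F [-0.5 -0.   0.5] gap 0.0434 ff 0.0
```

View pics/w1.png

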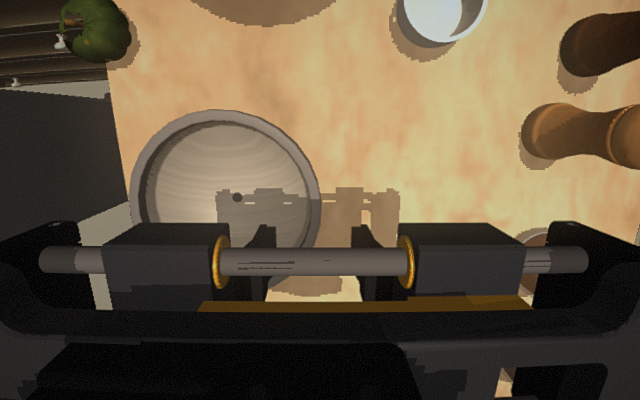

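The wrist view shows the middle lid's rim (centre about 222,190 px) with the fingers straddling its far side. The fit agrees with the top camera to 2.5 mm. Descending to pinch.

```bash
python3 -m crank '[[[-0.008,0.003,0.08],[0,0,0],0.5],[[-0.008,0.003,0.15],[0,0,0],0.5],[[-0.008,0.003,0.2],[0,0,0],0.5],[[-0.008,0.003,0.23],[0,0,0],0.5],[[-0.008,0.003,0.23],[0,0,0],0.5],[[-0.008,0.003,0.23],[0,0,0],0.0],[[-0.008,0.003,0.23],[0,0,0],0.0],[[-0.008,0.003,0.23],[0,0,0],0.0],[[-0.008,0.003,0.23],[0,0,0],0.0],[[-0.008,0.003,0.23],[0,0,0],0.0]]' 50; python3 -c "
from h import *
plan(.563,-1.94,.051)"
```

```text
clock: 2.9
tcp_pos: [0.5627, -0.0199, 0.0514]
ee_rot: [[0.03, 1.0, 0.002], [1.0, -0.03, 0.0], [0.0, 0.002, -1.0]]
force: [0.2, 0.6, 0.4]
finger_gap: 0.0181
finger_force: 0.0
t 2.9 tcp [ 0.5627 -0.0199  0.0514] SHIFT [ 0.0022 -0.0002  0.0011] TURN [ 0.0031 -0.0008  0.0083] F [0.2 0.6 0.4] gap 0.0181 ff 0.0
```

```bash
python3 -m crank '[[[0,0,0],[0,0,0],0],[[0,0,0],[0,0,0],0],[[0,0,0],[0,0,0],0],[[0,0,0],[0,0,0],0],[[0,0,0],[0,0,0],0],[[0,0,-0.01],[0,0,0],0],[[0,0,-0.02],[0,0,0],0],[[0,0,-0.03],[0,0,0],0],[[0,0,-0.03],[0,0,0],0]]' 50; python3 -c "
from h import *
W=look('middle',(.485,-.0165),.078)
plan(.563,-1.94,.15)"
```

```text
clock: 3.65
tcp_pos: [0.563, -0.0196, 0.0632]
ee_rot: [[0.029, 1.0, 0.002], [1.0, -0.03, 0.0], [0.001, 0.002, -1.0]]
force: [0.1, 0.3, -0.7]
finger_gap: 0.0078
finger_force: 47.6
middle wrist centre [ 0.4862 -0.0131] R 0.0779 z 0.0748 4798 polar 0.4864 -1.55
t 3.7 tcp [ 0.5627 -0.0196  0.0629] SHIFT [ 1.400e-03  1.000e-04 -2.178e-01] TURN [ 0.0028 -0.0008  0.0085] F [ 1.2 -0.1 -1. ] gap 0.008 ff 47.7
```

```bash
python3 -m crank '[[[0,0,-0.02],[0,0,0],0],[[0,0,-0.06],[0,0,0],0],[[0,0,-0.1],[0,0,0],0],[[0,0,-0.14],[0,0,0],0],[[0,0,-0.18],[0,0,0],0],[[0,0,-0.21],[0,0,0],0],[[0,0,-0.23],[0,0,0],0],[[0,0,-0.24],[0,0,0],0],[[0,0,-0.24],[0,0,0],0]]' 50
cat >> h.py <<'E'
def tilt(n,c,zr,cam='wrist',tol=.012,band=.012):
    s=get_state(); p,d=imaging.read_camera(cam); W=world(cam,d,s); R,_=L[n]
    c=np.array(c)
    for i in range(3):
        r=np.hypot(W[...,0]-c[0],W[...,1]-c[1]); P=W[(abs(r-R+.0045)<tol)&(abs(W[...,2]-zr)<band)]
        A=np.c_[P[:,:2]-c,np.ones(len(P))]
        q=least_squares(lambda q:A@q-P[:,2],[0,0,zr],loss='soft_l1',f_scale=.001).x
        P=P[abs(A@q-P[:,2])<.004]
        f=least_squares(lambda q:np.hypot(P[:,0]-q[0],P[:,1]-q[1])-q[2],[*c,R],loss='soft_l1',f_scale=.002).x; c=f[:2]; zr=q[2]
    print(n,cam,'tilt',q[:2].round(4),'zrim',q[2].round(4),'centre',f.round(4),len(P),'polar',np.hypot(*c).round(4),np.degrees(np.arctan2(c[1],c[0])).round(2))
E
python3 -c "
from h import *
s=get_state(); z=s['tcp_pos'][2]+.015; c=(.485,-.0165)
tilt('middle',c,z); tilt('middle',c,z,'top')
tilt('large',(.5214,.2611),.064,'top')
plan(.6615,26.6,.16)"
```

```text
clock: 4.45
tcp_pos: [0.5625, -0.0199, 0.1592]
ee_rot: [[0.03, 1.0, 0.001], [1.0, -0.03, 0.0], [0.0, 0.001, -1.0]]
force: [1.1, 0.1, -1.8]
finger_gap: 0.0078
finger_force: 48.4
middle wrist tilt [0.1028 0.0036] zrim 0.1645 centre [ 0.4874 -0.0116  0.0757] 8645 polar 0.4876 -1.36
middle top tilt [ 0.0931 -0.0015] zrim 0.1659 centre [ 0.4843 -0.0124  0.0764] 188 polar 0.4844 -1.47
large top tilt [-0.0047 -0.003 ] zrim 0.0633 centre [0.5219 0.2613 0.1042] 483 polar 0.5837 26.59
t 4.6 tcp [ 0.5615 -0.0199  0.1577] SHIFT [ 0.792   0.0515 -0.0059] TURN [-3.100e-03 -6.000e-04 -9.429e-01] F [-0.5  0.2 -2. ] gap 0.0082 ff 48.4
```

```bash
cat >> h.py <<'E'
def plan2(C,off,z,az,tx=0.):
    """put lid centre (at off=(x,y) in the tool frame) over C; TCP height z; tx rad tilt about tool x"""
    s=get_state(); R=np.array(s['ee_rot']); a=np.radians(az); c,n=np.cos(a),np.sin(a)
    G=np.array([[-n,c,0],[c,n,0],[0,0,-1.]]); T=np.array([*C,z])-G@np.array([*off,0]); G=G@Ro.from_rotvec([tx,0,0]).as_matrix()
    print('t',round(s['clock'],2),'tcp',np.round(s['tcp_pos'],4),'SHIFT',(R.T@(T-s['tcp_pos'])/.4).round(4),'TURN',(np.degrees(Ro.from_matrix(R.T@G).as_rotvec())/30).round(4),'F',np.round(s['force'],1),'gap',round(s['finger_gap'],4))
E
python3 -c "
from h import *
plan2((.522,.2612),(.0052,-.0762),.16,26.6,.095)"
```

```text
t 4.6 tcp [ 0.5615 -0.0199  0.1577] SHIFT [ 0.7783  0.0544 -0.0059] TURN [ 0.1746 -0.0454 -0.9421] F [-0.5  0.2 -2. ] gap 0.0082
```

```bash
python3 -m crank '[[[0.03,0,0],[0.02,0,-0.04],0],[[0.1,0.01,0],[0.04,-0.01,-0.12],0],[[0.19,0.015,0],[0.06,-0.01,-0.23],0],[[0.29,0.02,-0.005],[0.08,-0.02,-0.35],0],[[0.39,0.025,-0.005],[0.1,-0.02,-0.47],0],[[0.49,0.035,-0.005],[0.12,-0.03,-0.59],0],[[0.58,0.04,-0.005],[0.14,-0.04,-0.7],0],[[0.66,0.05,-0.005],[0.16,-0.04,-0.8],0],[[0.72,0.054,-0.005],[0.17,-0.045,-0.88],0],[[0.76,0.054,-0.005],[0.175,-0.045,-0.93],0]]' 60;  python3 -m crank '[[[0.015,0,0],[0,0,-0.01],0],[[0.018,0,0],[0,0,-0.012],0],[[0.018,0,0],[0,0,-0.012],0],[[0.018,0,0],[0,0,-0.012],0]]' 60; python3 -c "
from h import *
s=get_state(); z=s['tcp_pos'][2]+.015; c=(.522,.2612)
tilt('middle',c,z); tilt('middle',c,z,'top')
plan2((.522,.2612),(.0052,-.0762),.075,26.6,.095)"
```

```text
clock: 5.43
tcp_pos: [0.5916, 0.2885, 0.1592]
ee_rot: [[-0.448, 0.89, -0.085], [0.894, 0.446, -0.041], [0.002, -0.095, -0.995]]
force: [0.3, -0.5, -1.8]
finger_gap: 0.0078
finger_force: 58.2
clock: 5.77
tcp_pos: [0.5898, 0.287, 0.1606]
ee_rot: [[-0.445, 0.892, -0.084], [0.896, 0.442, -0.043], [-0.002, -0.094, -0.996]]
force: [0.0, 0.7, -1.6]
finger_gap: 0.0076
finger_force: 58.2
middle wrist tilt [0.007  0.0366] zrim 0.1714 centre [0.5207 0.2598 0.0756] 8731 polar 0.5819 26.52
middle top tilt [ 0.0031 -0.0097] zrim 0.1749 centre [0.5163 0.257  0.0775] 249 polar 0.5767 26.46
t 5.87 tcp [0.59   0.2874 0.1609] SHIFT [0.0049 0.0291 0.2129] TURN [ 0.0025  0.0013 -0.0068] F [-0.6 -0.2 -1.4] gap 0.0078
```

```bash
python3 -m crank '[[[0.005,0.012,0.02],[0,0,-0.006],0],[[0.005,0.014,0.05],[0,0,-0.006],0],[[0.005,0.018,0.09],[0,0,-0.006],0],[[0.005,0.021,0.13],[0,0,-0.006],0],[[0.005,0.025,0.165],[0,0,-0.006],0],[[0.005,0.027,0.19],[0,0,-0.006],0],[[0.005,0.028,0.202],[0,0,-0.006],0],[[0.005,0.028,0.202],[0,0,-0.006],0],[[0.005,0.028,0.202],[0,0,-0.006],0]]' 60; python3 -c "
from h import *
s=get_state(); z=s['tcp_pos'][2]+.012; c=(.522,.2612)
tilt('middle',c,z); tilt('middle',c,z,'top'); tilt('large',c,.064,'top'); tilt('large',c,.064)
plan2((.522,.2612),(.0052,-.0762),.072,26.6,.095)"
```

```text
clock: 6.62
tcp_pos: [0.5922, 0.2931, 0.0791]
ee_rot: [[-0.45, 0.889, -0.083], [0.893, 0.448, -0.042], [0.0, -0.093, -0.996]]
force: [1.4, -0.6, -1.5]
finger_gap: 0.0084
finger_force: 58.2
middle wrist tilt [0.0071 0.0404] zrim 0.0897 centre [0.5233 0.2654 0.0756] 8697 polar 0.5867 26.9
middle top tilt [ 0.0049 -0.0066] zrim 0.0935 centre [0.5197 0.2639 0.0772] 252 polar 0.5829 26.92
large top tilt [-0.0079 -0.0025] zrim 0.0632 centre [0.5221 0.2615 0.1043] 324 polar 0.584 26.6
large wrist tilt [ 0.0004 -0.0004] zrim 0.0628 centre [0.5243 0.2595 0.1059] 6584 polar 0.585 26.33
t 6.82 tcp [0.5925 0.2934 0.08  ] SHIFT [-0.006  -0.0013  0.0203] TURN [ 0.0061 -0.0001  0.0054] F [-0.   0.5 -2.1] gap 0.0077
```

```bash
python3 -m crank '[[[-0.005,0,0.003],[0,0,0],0],[[-0.01,0,0.006],[0,0,0],0],[[-0.01,0,0.009],[0,0,0],0],[[-0.01,0,0.012],[0,0,0],0],[[-0.01,0,0.012],[0,0,0],0]]' 60; python3 -c "
from h import *
s=get_state(); z=s['tcp_pos'][2]+.012; c=(.522,.2612)
tilt('middle',c,z)
plan2((.522,.2612),(.0052,-.0762),.072,26.6,.095)"
```

```text
clock: 7.23
tcp_pos: [0.5931, 0.2892, 0.0739]
ee_rot: [[-0.45, 0.889, -0.084], [0.893, 0.448, -0.042], [0.0, -0.094, -0.996]]
force: [-0.2, 0.2, -1.4]
finger_gap: 0.008
finger_force: 58.2
middle wrist tilt [0.0065 0.0399] zrim 0.0845 centre [0.5242 0.2615 0.0756] 8693 polar 0.5858 26.52
t 7.28 tcp [0.5931 0.2893 0.074 ] SHIFT [0.0038 0.0006 0.0051] TURN [ 0.0017 -0.0001  0.0055] F [-0.7  0.3 -2. ] gap 0.0077
```

```bash
for i in 1 ; do python3 -m crank '[[[0,0,0.003],[0,0,0],0],[[0,0,0.005],[0,0,0],0],[[0,0,0.005],[0,0,0],0]]' 60; done;  python3 -m crank '[[[0,0,0.003],[0,0,0],0],[[0,0,0.005],[0,0,0],0],[[0,0,0.005],[0,0,0],0]]' 60; python3 -c "
from h import *
s=get_state(); z=s['tcp_pos'][2]+.012; c=(.522,.2612)
tilt('middle',c,z)"
```

```text
clock: 7.53
tcp_pos: [0.5929, 0.2893, 0.072]
ee_rot: [[-0.45, 0.889, -0.084], [0.893, 0.448, -0.042], [0.0, -0.094, -0.996]]
force: [-0.5, -0.1, -1.4]
finger_gap: 0.0083
finger_force: 58.2
clock: 7.78
tcp_pos: [0.5931, 0.2893, 0.0704]
ee_rot: [[-0.45, 0.889, -0.083], [0.893, 0.448, -0.042], [0.0, -0.093, -0.996]]
force: [0.3, -0.3, -0.5]
finger_gap: 0.0079
finger_force: 58.3
middle wrist tilt [0.0031 0.0432] zrim 0.0811 centre [0.5243 0.2616 0.0756] 8640 polar 0.5859 26.52
```

```bash
python3 -m crank '[[[0,0,0.002],[0,0,0],0],[[0,0,0.004],[0,0,0],0],[[0,0,0.004],[0,0,0],0]]' 60; python3 -c "
from h import *
s=get_state(); z=s['tcp_pos'][2]+.012; c=(.522,.2612)
tilt('middle',c,z);tilt('middle',c,z,'top')"
```

```text
clock: 8.08
tcp_pos: [0.5939, 0.2895, 0.0697]
ee_rot: [[-0.45, 0.889, -0.081], [0.893, 0.448, -0.041], [0.0, -0.091, -0.996]]
force: [1.3, 1.2, 3.8]
finger_gap: 0.008
finger_force: 58.8
middle wrist tilt [-0.0079  0.0498] zrim 0.0807 centre [0.5253 0.262  0.0755] 8392 polar 0.587 26.5
middle top tilt [-0.0139 -0.0187] zrim 0.0847 centre [0.521  0.2602 0.0769] 253 polar 0.5823 26.54
```

```bash
python3 -m crank '[[[0,0,0],[0,0,0],0],[[0,0,0],[0,0,0],0.12],[[0,0,0],[0,0,0],0.2],[[0,0,0],[0,0,0],0.3],[[0,0,0],[0,0,0],0.35],[[0,0,0],[0,0,0],0.35],[[0,0,-0.03],[0,0,0],0.35],[[0,0,-0.08],[0,0,0],0.35],[[0,0,-0.15],[0,0,0],0.35],[[0,0,-0.25],[0,0,0],0.35]]' 10; python3 -c "
from h import *
c=(.522,.2612)
tilt('middle',c,.085); tilt('large',c,.064);tilt('middle',c,.085,'top'); tilt('large',c,.064,'top'); tilt('small',(.4874,-.2768),.066,'top')
plan(.561+.0525,-29.6,.15)"
```

```text
clock: 9.02
tcp_pos: [0.5992, 0.2924, 0.1672]
ee_rot: [[-0.45, 0.888, -0.089], [0.893, 0.448, -0.045], [-0.0, -0.1, -0.995]]
force: [-0.4, 0.6, -0.5]
finger_gap: 0.0302
finger_force: 0.0
middle wrist tilt [0.0023 0.0087] zrim 0.0834 centre [0.5232 0.2603 0.0765] 4146 polar 0.5844 26.45
large wrist tilt [ 0.0007 -0.0006] zrim 0.0627 centre [0.5244 0.2611 0.1045] 4714 polar 0.5858 26.47
middle top tilt [-0.0076 -0.0046] zrim 0.0844 centre [0.52   0.2597 0.0769] 333 polar 0.5812 26.54
large top tilt [-0.0055 -0.006 ] zrim 0.0628 centre [0.5219 0.2613 0.1042] 317 polar 0.5836 26.59
small top tilt [-0.006  -0.0027] zrim 0.0653 centre [ 0.4877 -0.2768  0.0518] 247 polar 0.5608 -29.58
t 9.27 tcp [0.601  0.2932 0.1687] SHIFT [-1.2549 -0.8141  0.1228] TURN [-0.1642  0.0871  1.8774] F [ 0.8  0.3 -0.6] gap 0.0302 ff 0.0
```

The middle lid is home: its rim is at 84 mm, level, about 2 mm off centre. Now the small lid.

```bash
python3 -m crank '[[[-0.1,-0.07,0],[-0.02,0.01,0.2],0.45],[[-0.63,-0.41,0.0],[-0.1,0.04,0.94],0.45],[[-0.63,-0.41,0.0],[-0.1,0.04,0.94],0.45],[[-0.63,-0.41,0.0],[-0.1,0.04,0.94],0.45],[[-0.63,-0.41,0.0],[-0.1,0.04,0.94],0.45],[[-0.63,-0.41,0.0],[-0.1,0.04,0.94],0.45],[[-0.63,-0.41,0.0],[-0.1,0.04,0.94],0.45],[[-0.63,-0.41,0.0],[-0.1,0.04,0.94],0.45],[[-0.63,-0.41,0.0],[-0.1,0.04,0.94],0.45]]' 60; python3 -c "
from h import *
plan(.561+.0525,-29.6,.145)"
```

```text
clock: 10.02
tcp_pos: [0.5673, -0.0103, 0.1829]
ee_rot: [[0.033, 0.999, -0.04], [0.999, -0.034, -0.012], [-0.013, -0.04, -0.999]]
force: [0.8, 1.2, -0.1]
finger_gap: 0.0389
finger_force: 0.0
t 10.02 tcp [ 0.5673 -0.0103  0.1829] SHIFT [-0.7329 -0.056   0.1068] TURN [-0.0679  0.0431  0.9222] F [ 0.8  1.2 -0.1] gap 0.0389 ff 0.0
```

```bash
python3 -m crank '[[[-0.733,-0.056,0.1],[-0.068,0.043,0.922],0.45],[[-0.733,-0.056,0.1],[-0.068,0.043,0.922],0.45],[[-0.733,-0.056,0.1],[-0.068,0.043,0.922],0.45],[[-0.733,-0.056,0.1],[-0.068,0.043,0.922],0.45],[[-0.733,-0.056,0.1],[-0.068,0.043,0.922],0.45],[[-0.733,-0.056,0.1],[-0.068,0.043,0.922],0.45],[[-0.733,-0.056,0.1],[-0.068,0.043,0.922],0.45],[[-0.733,-0.056,0.1],[-0.068,0.043,0.922],0.45],[[-0.733,-0.056,0.1],[-0.068,0.043,0.922],0.45],[[-0.733,-0.056,0.1],[-0.068,0.043,0.922],0.45]]' 60; python3 -c "
from h import *
tilt('small',(.488,-.2768),.066)
plan(.562+.0525,-29.6,.051)"
```

```text
clock: 10.85
tcp_pos: [0.5379, -0.2963, 0.1465]
ee_rot: [[0.486, 0.874, 0.001], [0.874, -0.486, 0.004], [0.004, -0.001, -1.0]]
force: [-0.4, 1.5, 0.2]
finger_gap: 0.0393
finger_force: 0.0
small wrist tilt [0.0044 0.0019] zrim 0.0648 centre [ 0.4909 -0.2774  0.0519] 2664 polar 0.5638 -29.47
t 10.9 tcp [ 0.5384 -0.2953  0.1467] SHIFT [-0.024   0.0012  0.2392] TURN [-0.0023 -0.0078  0.0219] F [-0.2  0.1 -0.2] gap 0.0391 ff 0.0
```

```bash
python3 -m crank '[[[-0.018,0.001,0.08],[-0.002,-0.008,0.02],0.45],[[-0.018,0.001,0.15],[-0.002,-0.008,0.02],0.45],[[-0.018,0.001,0.2],[-0.002,-0.008,0.02],0.45],[[-0.018,0.001,0.235],[-0.002,-0.008,0.02],0.45],[[-0.018,0.001,0.235],[-0.002,-0.008,0.02],0.45],[[-0.018,0.001,0.235],[-0.002,-0.008,0.02],0.45]]' 60; python3 -c "
from h import *
plan(.5625+.0525,-29.6,.051)"
```

```text
clock: 11.4
tcp_pos: [0.5353, -0.3029, 0.0535]
ee_rot: [[0.494, 0.87, 0.001], [0.87, -0.494, -0.001], [-0.001, 0.001, -1.0]]
force: [0.1, -0.4, -0.8]
finger_gap: 0.039
finger_force: 0.0
t 11.4 tcp [ 0.5353 -0.3029  0.0535] SHIFT [-0.0026 -0.0001  0.0063] TURN [0.0023 0.002  0.0002] F [ 0.1 -0.4 -0.8] gap 0.039 ff 0.0
```

```bash
python3 -m crank '[[[-0.002,0,0.004],[0,0,0],0.2],[[-0.002,0,0.004],[0,0,0],0],[[-0.002,0,0.004],[0,0,0],0],[[-0.002,0,0.004],[0,0,0],0],[[-0.002,0,0.004],[0,0,0],0],[[-0.002,0,0.004],[0,0,0],0],[[-0.002,0,0.004],[0,0,0],0],[[-0.002,0,0.004],[0,0,0],0],[[-0.002,0,0.004],[0,0,0],0],[[-0.002,0,0.004],[0,0,0],0]]' 60;  python3 -m crank '[[[0,0,-0.01],[0,0,0],0],[[0,0,-0.03],[0,0,0],0],[[0,0,-0.07],[0,0,0],0],[[0,0,-0.11],[0,0,0],0],[[0,0,-0.15],[0,0,0],0],[[0,0,-0.19],[0,0,0],0],[[0,0,-0.23],[0,0,0],0],[[0,0,-0.26],[0,0,0],0],[[0,0,-0.27],[0,0,0],0],[[0,0,-0.27],[0,0,0],0]]' 60; python3 -c "
from h import *
s=get_state(); z=s['tcp_pos'][2]+.012; c=(.4895,-.277)
tilt('small',c,z); tilt('small',c,z,'top'); print(np.round(s['ee_rot'],3).tolist())
plan2((.522,.2605),(.003,-.052),.165,26.6,.05)"
```

```text
clock: 12.23
tcp_pos: [0.5346, -0.3052, 0.0525]
ee_rot: [[0.496, 0.868, 0.002], [0.868, -0.496, -0.002], [-0.001, 0.003, -1.0]]
force: [0.4, 0.9, 4.1]
finger_gap: 0.0085
finger_force: 58.8
clock: 13.07
tcp_pos: [0.5345, -0.3054, 0.1612]
ee_rot: [[0.496, 0.868, 0.003], [0.868, -0.496, -0.003], [-0.001, 0.004, -1.0]]
force: [-0.7, -0.3, -1.1]
finger_gap: 0.0089
finger_force: 58.9
small wrist tilt [0.0243 0.0051] zrim 0.1723 centre [ 0.4894 -0.2812  0.0519] 6112 polar 0.5644 -29.88
small top tilt [-0.0426 -0.0444] zrim 0.1692 centre [ 0.4867 -0.2808  0.0524] 105 polar 0.5619 -29.98
[[0.496, 0.868, 0.003], [0.868, -0.496, -0.003], [-0.001, 0.004, -1.0]]
t 13.17 tcp [ 0.5337 -0.3046  0.1594] SHIFT [ 1.3164 -0.6475 -0.0166] TURN [ 0.0877 -0.0434 -1.8771] F [-0.4  0.6 -1.4] gap 0.0085
```

```bash
python3 -m crank '[[[0.02,-0.01,-0.01],[0,0,-0.03],0],[[0.07,-0.035,-0.02],[0,0,-0.1],0],[[0.15,-0.07,-0.03],[0.01,0,-0.21],0],[[0.24,-0.12,-0.04],[0.01,0,-0.34],0],[[0.33,-0.16,-0.04],[0.01,0,-0.47],0],[[0.42,-0.21,-0.04],[0.02,-0.01,-0.6],0],[[0.51,-0.25,-0.04],[0.02,-0.01,-0.72],0],[[0.58,-0.285,-0.04],[0.02,-0.01,-0.83],0],[[0.63,-0.31,-0.04],[0.02,-0.01,-0.9],0],[[0.66,-0.32,-0.04],[0.02,-0.01,-0.94],0]]' 60; python3 -c "
from h import *
plan2((.5216,.260),(-.002,-.0517),.175,26.6,.02)"
```

```text
clock: 14.0
tcp_pos: [0.553, -0.0074, 0.1747]
ee_rot: [[0.019, 1.0, -0.012], [1.0, -0.019, -0.003], [-0.003, -0.012, -1.0]]
force: [0.8, 0.7, -0.9]
finger_gap: 0.0082
finger_force: 58.9
t 14.0 tcp [ 0.553  -0.0074  0.1747] SHIFT [ 0.7313  0.0209 -0.0034] TURN [ 0.0129 -0.009  -0.9228] F [ 0.8  0.7 -0.9] gap 0.0082
```

```bash
python3 -m crank '[[[0.04,0,0],[0,0,-0.04],0],[[0.11,0.005,0],[0,0,-0.13],0],[[0.2,0.01,0],[0,0,-0.24],0],[[0.3,0.01,0],[0.01,0,-0.37],0],[[0.4,0.015,0],[0.01,0,-0.5],0],[[0.5,0.02,0],[0.01,0,-0.63],0],[[0.59,0.021,0],[0.013,-0.01,-0.75],0],[[0.66,0.021,0],[0.013,-0.01,-0.84],0],[[0.71,0.021,0],[0.013,-0.01,-0.9],0],[[0.731,0.021,0],[0.013,-0.01,-0.923],0]]' 60; python3 -m crank '[[[0,0,0],[0,0,0],0],[[0,0,0],[0,0,0],0],[[0,0,0],[0,0,0],0]]'; python3 -c "
from h import *
s=get_state(); z=s['tcp_pos'][2]+.012; c=(.5216,.26)
tilt('small',c,z); tilt('small',c,z,'top'); tilt('middle',c,.085); tilt('middle',c,.085,'top')
plan2((.5216,.260),(-.002,-.0517),.1,26.6,.02)"
```

```text
clock: 14.83
tcp_pos: [0.5696, 0.2829, 0.1733]
ee_rot: [[-0.445, 0.896, -0.016], [0.896, 0.444, -0.011], [-0.002, -0.019, -1.0]]
force: [0.2, 0.3, -0.9]
finger_gap: 0.0085
finger_force: 58.9
clock: 15.08
tcp_pos: [0.5708, 0.2766, 0.174]
ee_rot: [[-0.437, 0.899, -0.016], [0.899, 0.437, -0.013], [-0.005, -0.02, -1.0]]
force: [-0.6, 0.2, -1.0]
finger_gap: 0.0089
finger_force: 58.9
small wrist tilt [-0.0107  0.0114] zrim 0.1863 centre [0.5252 0.2531 0.0519] 6124 polar 0.583 25.73
small top tilt [-0.0029  0.0004] zrim 0.1879 centre [0.521  0.2508 0.0525] 202 polar 0.5783 25.71
middle wrist tilt [-0.0001  0.0054] zrim 0.0837 centre [0.5229 0.2595 0.0769] 3099 polar 0.5837 26.39
middle top tilt [0.0044 0.011 ] zrim 0.0854 centre [0.5207 0.2604 0.0774] 192 polar 0.5822 26.57
t 15.28 tcp [0.5704 0.2782 0.1742] SHIFT [0.0197 0.0031 0.1854] TURN [ 0.0018  0.0062 -0.0197] F [ 0.6  0.1 -0.6] gap 0.0084
```

```bash
python3 -m crank '[[[0.01,0,0.01],[0,0.003,-0.01],0],[[0.02,0,0.03],[0,0.006,-0.02],0],[[0.02,0.001,0.06],[0,0.006,-0.02],0],[[0.02,0.002,0.1],[0,0.006,-0.02],0],[[0.02,0.002,0.14],[0,0.006,-0.02],0],[[0.02,0.003,0.17],[0,0.006,-0.02],0],[[0.02,0.003,0.185],[0,0.006,-0.02],0],[[0.02,0.003,0.193],[0,0.006,-0.02],0],[[0.02,0.003,0.193],[0,0.006,-0.02],0],[[0.02,0.003,0.193],[0,0.006,-0.02],0]]' 60; python3 -c "
from h import *
s=get_state(); z=s['tcp_pos'][2]+.012; c=(.5216,.26)
tilt('small',c,z); tilt('small',c,z,'top')
plan2((.5216,.260),(-.002,-.0517),.091,26.6,.02)"
```

```text
clock: 16.12
tcp_pos: [0.5668, 0.2869, 0.0971]
ee_rot: [[-0.45, 0.893, -0.016], [0.893, 0.45, -0.008], [0.0, -0.018, -1.0]]
force: [0.0, -0.1, -0.9]
finger_gap: 0.0082
finger_force: 58.9
small wrist tilt [-0.0113  0.016 ] zrim 0.1093 centre [0.5216 0.2626 0.0519] 6120 polar 0.584 26.73
small top tilt [-0.0071  0.0128] zrim 0.1113 centre [0.5173 0.261  0.0533] 171 polar 0.5794 26.77
t 16.22 tcp [0.567  0.287  0.0976] SHIFT [-0.0045 -0.0023  0.0165] TURN [ 0.0051 -0.0008  0.0052] F [ 0.5 -0.  -1.1] gap 0.0084
```

```bash
python3 -m crank '[[[-0.003,0.001,0.004],[0,0,0],0],[[-0.006,0.002,0.007],[0,0,0],0],[[-0.006,0.002,0.01],[0,0,0],0],[[-0.006,0.002,0.01],[0,0,0],0],[[-0.006,0.002,0.01],[0,0,0],0]]' 60; python3 -m crank '[[[0,0,0.002],[0,0,0],0],[[0,0,0.004],[0,0,0],0],[[0,0,0.004],[0,0,0],0],[[0,0,0.004],[0,0,0],0]]'; python3 -c "
from h import *
s=get_state(); z=s['tcp_pos'][2]+.012; c=(.5216,.26)
tilt('small',c,z); tilt('small',c,z,'top')"
```

```text
clock: 16.63
tcp_pos: [0.568, 0.2849, 0.0926]
ee_rot: [[-0.45, 0.893, -0.017], [0.893, 0.45, -0.008], [0.0, -0.019, -1.0]]
force: [0.4, 0.3, -1.2]
finger_gap: 0.0083
finger_force: 58.9
clock: 16.97
tcp_pos: [0.568, 0.2849, 0.091]
ee_rot: [[-0.45, 0.893, -0.017], [0.893, 0.45, -0.008], [0.0, -0.019, -1.0]]
force: [0.2, -0.1, -0.7]
finger_gap: 0.0083
finger_force: 58.9
small wrist tilt [-0.0124  0.015 ] zrim 0.1033 centre [0.5228 0.2607 0.0519] 6077 polar 0.5842 26.5
small top tilt [-0.0105  0.0167] zrim 0.1051 centre [0.5188 0.2592 0.0534] 178 polar 0.5799 26.55
```

```bash
python3 -m crank '[[[0,0,0.002],[0,0,0],0],[[0,0,0.003],[0,0,0],0],[[0,0,0.003],[0,0,0],0]]' 60; python3 -m crank '[[[0,0,0.002],[0,0,0],0],[[0,0,0.003],[0,0,0],0],[[0,0,0.003],[0,0,0],0]]'; python3 -c "
from h import *
s=get_state(); z=s['tcp_pos'][2]+.012; c=(.5216,.26)
tilt('small',c,z)"
```

```text
clock: 17.32
tcp_pos: [0.5684, 0.2852, 0.0903]
ee_rot: [[-0.45, 0.893, -0.016], [0.893, 0.45, -0.008], [0.0, -0.018, -1.0]]
force: [0.7, 0.5, 1.3]
finger_gap: 0.0084
finger_force: 59.0
clock: 17.57
tcp_pos: [0.5691, 0.2855, 0.0899]
ee_rot: [[-0.45, 0.893, -0.015], [0.893, 0.45, -0.007], [0.001, -0.016, -1.0]]
force: [-0.7, 1.3, 5.3]
finger_gap: 0.0089
finger_force: 59.1
small wrist tilt [-0.0257  0.009 ] zrim 0.103 centre [0.5239 0.2612 0.0519] 6181 polar 0.5854 26.5
```

```bash
python3 -m crank '[[[0,0,0],[0,0,0],0.12],[[0,0,0],[0,0,0],0.2],[[0,0,0],[0,0,0],0.3],[[0,0,0],[0,0,0],0.35],[[0,0,0],[0,0,0],0.35],[[0,0,-0.03],[0,0,0],0.35],[[0,0,-0.08],[0,0,0],0.35],[[0,0,-0.16],[0,0,0],0.35],[[0,0,-0.25],[0,0,0],0.35],[[0,0,-0.3],[0,0,0],0.35]]' 10; python3 -c "
from h import *
c=(.522,.26)
for cam in ('wrist','top'):
  for n,z in (('small',.104),('middle',.085),('large',.064)): tilt(n,c,z,cam)
look('small',c,.104,save='w2'); W=look('small',c,.104,cam='top',save='top2')
for n,px in dict(ramekin=(257,133),garlic=(344,142),timer=(342,223),gourd=(255,222)).items(): print(n,W[px[1],px[0]].round(3))
plan(.6,26,.2)"; cd pics; python3 -c "
import cv2,numpy as np
cv2.imwrite('f.png',np.hstack([cv2.resize(cv2.imread(n),(400,250)) for n in('w2.png','top2.png')]))"
```

```text
clock: 18.45
tcp_pos: [0.5717, 0.2864, 0.2135]
ee_rot: [[-0.45, 0.893, -0.012], [0.893, 0.45, -0.006], [0.001, -0.014, -1.0]]
force: [1.2, 0.5, 0.1]
finger_gap: 0.0306
finger_force: 0.0
small wrist tilt [-0.      0.0074] zrim 0.1027 centre [0.5218 0.2604 0.052 ] 2542 polar 0.5832 26.53
middle wrist tilt [-0.0008  0.0067] zrim 0.0836 centre [0.5229 0.2601 0.0765] 3185 polar 0.584 26.45
large wrist tilt [-0.0012  0.0078] zrim 0.0619 centre [0.5238 0.2615 0.1042] 3736 polar 0.5855 26.53
small top tilt [0.0001 0.0026] zrim 0.1038 centre [0.5183 0.2586 0.0531] 227 polar 0.5792 26.51
middle top tilt [-0.003  -0.0145] zrim 0.0842 centre [0.5202 0.2594 0.0767] 249 polar 0.5813 26.5
large top tilt [-0.0059 -0.0109] zrim 0.0624 centre [0.5219 0.261  0.1041] 285 polar 0.5835 26.57
small wrist centre [0.5217 0.2607] R 0.0519 z 0.103 2757 polar 0.5832 26.55
small top centre [0.5179 0.2582] R 0.0529 z 0.1042 273 polar 0.5787 26.5
ramekin [0.676 0.152 0.007]
garlic [ 0.638 -0.145  0.048]
timer [ 0.367 -0.143  0.053]
gourd [0.369 0.143 0.001]
t 18.85 tcp [0.5692 0.2855 0.2071] SHIFT [-0.0165 -0.0917  0.0199] TURN [-0.0422 -0.      0.0255] F [-0.6 -0.   0.1] gap 0.0306 ff 0.0
```

View pics/f.png

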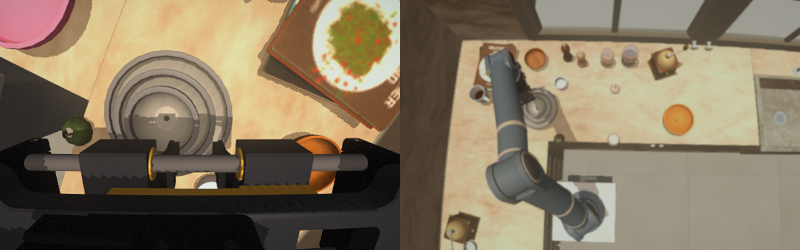

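The picture shows the three lids nested concentrically (wrist half, about 167,115 px). Rims are at 103, 84 and 62 mm, level and within 2 mm of each other. The bystanders haven't moved and the gripper is clear, so I'm handing the job in.

```bash
python3 -c "
from plant import workorder
print(workorder.close_job())"
```

```text
the job is handed in; nothing more can be done
None
```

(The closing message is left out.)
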